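# Close and lock the watch vice with its L-slot pin

### The job

Close the little vice on the round watch and lock it: push the red pin along the long leg of its L-shaped slot, which drives the jaw up to the watch, then push it round the corner and on to the very end of the short leg, by the green mark. Only push the pin, gently, with the outside of the fingers: do not lift it, do not touch the watch, and leave the other things on the bench where they are. Then move clear.

Things in the scene. Friction and masses are not known exactly. Their poses are not given: they have to be found in the camera images.
- vice: aluminium-topped box with blue sides, 212 x 122 x 24 mm, fixed to the 2 mm black bench mat. Origin in its underside, on its long middle line, 92 mm from the pin's end, 120 mm from the watch's end. x runs along the box towards the watch, y across, z up. An L slot 15 mm wide in its top: the long leg runs along +x, the short leg turns square towards +y. A fixed jaw (8 mm high) stands behind the watch
- pin: red upright round knob, 18 mm across, reaching from 2 to 34 mm above the vice's top, on a 12 mm shank through the slot; a 64 mm foot disc hidden under the top keeps it in. Loose, 0.1 to 0.2 kg, slides under 1 to 3 N if pushed low (tips of the fingers 10 to 15 mm above the top; high up it leans 1.5 degrees and drags), stays where left. Starts in the first part of the long leg. Origin under its foot, 48 mm below the knob's top, on the pin's axis; z up
- pin_top (a point): centre of the top face of the red knob, 58 mm above the vice's underside
- slot_start (a point): point level with the vice's top, over the pin's axis when the pin is at the open end of the long leg: (-45,-17) mm in the vice's frame
- slot_corner (a point): point level with the vice's top, on the pin's axis when the pin stands in the slot's corner: (25,-17) mm in the vice's frame. Here and at both ends the walls stop the pin 1.5 mm past the point. The inner corner is bevelled by 5 mm
- slot_end (a point): point level with the vice's top, on the pin's axis when the pin is at the end of the short leg (locked): (25,17) mm in the vice's frame. A green strip lies on the top just past it
- jaw (a joint): sliding jaw: dark bar 72 mm long across the vice with a white nose, top 7 mm above the vice's top. Metres: 0 open, 0.040 when the pin at the corner has pushed it up to the watch (stop 0.041). Moves along the vice's +x with 1 N friction, no spring, stays where left; its rear face, which the knob pushes, is at x = -6 mm + value in the vice's frame
- watch: round steel watch head with black dial, 40 mm across, 11 mm high, 70 g, lying loose face up on the vice's top between the jaw and the fixed jaw; the jaw may push it some millimetres. Origin under its centre
- loupe: black watchmaker's eye loupe, a hollow cone 36 mm across its top and 30 mm high, standing beside the vice; origin under its centre. To be left alone
- screwdriver: small aluminium precision screwdriver with a red end, 96 mm long, 9 mm high, lying beside the vice on the robot's side; its x axis points along the blade, origin underneath near the middle. To be left alone
- movement_tray: light blue round plastic tray, 110 mm across, 16 mm high; origin under its centre. To be left alone
- oil_jar: amber glass jar with black lid, 36 mm across, 45 mm high; origin under its centre. To be left alone
- square_watch: square steel watch head, 32 x 28 x 9 mm, lying face up; origin under its centre. To be left alone
- tweezers: steel tweezers 120 mm long, 4 mm high, lying flat on the mat; origin under their middle. To be left alone

How it is judged:
On the way:
1. the pin has been pushed along the long leg into the corner of the slot (within 3 mm along the slot), the jaw closed (x of pin in the frame of vice above 0.022 m and y of pin in the frame of vice below -0.01 m and value of joint jaw above 0.036 m), for 0.02 s.
At the end, for the whole second after the job is handed in: The pin rests upright within 6 mm of the end of the short leg, the jaw is closed (value above 0.037), the watch lies flat between the jaws (within 10 mm of the vice's middle line), and nothing else has been moved by 20 mm or more (horizontal distance between pin and slot_end below 0.006 m and value of joint jaw above 0.037 m and angle between pin's own z axis and vertical below 0.12 rad and linear speed of each of pin, watch below 0.01 m/s and x of watch in the frame of vice between 0.068 and 0.077 m and y of watch in the frame of vice between -0.01 and 0.01 m and angle between watch's own z axis and vertical below 0.1 rad and distance of each of loupe, screwdriver, movement_tray, oil_jar, square_watch, tweezers from where it was at the start of the episode below 0.02 m); the robot touches nothing.
It fails at once if the pin is lifted or torn out of the slot (rises more than 4 mm) (z of pin in the frame of vice above 0.014 m).
It fails at once if the pin is pushed or squeezed with more than 45 N (contact force between the fingers and pin above 45 N).
It fails at once if the robot touches the watch (contact force between any of the fingers, the arm and watch above 0.3 N).
It fails at once if the watch is lifted (rises more than 5 mm) (z of watch in the frame of vice above 0.029 m).
It fails at once if another thing on the bench is moved by 20 mm or more (distance of any of loupe, screwdriver, movement_tray, oil_jar, square_watch, tweezers from where it was at the start of the episode above 0.02 m).
It also fails if it takes over 45 s, if anything falls off the work surface, if the arm or the gripper's body presses on something with over 40 N, if the wrist force passes 120 N, or if a joint passes its speed limit or range.

### The arm

A 7-joint arm with a two-finger parallel gripper is mounted at the origin on the work surface. World frame = base frame: x ahead of the robot, y to its left, z up, the work surface at z = 0. Lengths are in m, angles in rad, forces in N, time in s.
With the tool pointing down it reaches from about 0.425 to 0.925 m from the base axis. Payload 6.8 kg.
Tool frame: the origin (TCP) lies midway between the tips of the shut fingers; the grasp point (between the pads) lies 19 mm behind it; x points along the fingers, y is the direction in which the jaws open and shut, and the axes are right-handed (so a half turn about x gives the same grasp; the last joint's range is limited). The gripper opens to 85 mm and grips with 20 to 120 N. Pads are 22 mm wide; open, the fingers measure 114 mm over their backs; the gripper's body (76 mm by 85 mm) begins 54 mm behind the grasp point. The pads swing forward as they close: fully open they stand 13 mm farther back than shut.
Start: joints at [-1.262, 0.477, 0.022, 1.555, -0.011, 1.109, -0.083], TCP at [0.273, 0.617, 0.231] pointing down, gripper open.
Joint ranges: [-2.96, 2.96], [-0.34, 2.1], [-1.41, 1.46], [0.24, 2.44], [-1.37, 4.51], [0.17, 1.92], [-2.96, 2.96]. Speed limits (rad/s): [2.39, 2.39, 3.14, 3.14, 3.14, 3.14, 3.14].

### API

Orientations are given as a rotation vector (axis times angle).
In Python, from bench import r, viewer, nets gives the robot as it stands.
- The arm moves only by the shell command python3 -m pendant 'ROWS' [FORCE]. ROWS is JSON, one flat list of numbers, 5 for each row, row after row: the finger opening in mm, from 0 to 85.4, then the shift along the tool's x, y, z in mm, then the turn about the tool's x in rad. A call has 1 to 20 rows; each row shifts and turns the commanded pose from where the row before left it, along the tool's axes as they then stand; what a row does not reach is not made up. A row lasts 1/8 s, in which the tool goes at most 62.5 mm and 10.7 degrees, less where a joint would pass 70% of its speed; a pose out of reach is approached as far as the arm can. A call with a gripper value outside its range is refused whole. The fingers move at their own pace and stop on an object; FORCE is the grip in N (left out, the last holds). Time passes only in rows, so rows that do not move let the fingers close. It gives the time, the measured TCP pose, the force and the opening at its end, in the units of the state.
- r.get_obs(): the state, without advancing time (a new reading comes with each control period).
- viewer.grab_frame(name): name is "scene" or "top" or "wrist"; returns (picture, depth): 400x640x3 uint8, red, green, blue; 400x640 float32, m along the optical axis (not along the pixel's ray), 0 where there is no reading.
- viewer.calibration(name): a dict with "mtx" (3x3 intrinsics, pixels), "world_to_cam" (4x4, takes a point from world to camera coordinates). Camera axes: x right, y up, looking along -z (the intrinsics and any distortion apply to the point x, -y, -z); pixel columns grow to the right and rows downward; lengths in m; the calibration is good to about 2 mm. The wrist camera is an equidistant fisheye: a pixel r from the principal point sees the ray r / f radians off the axis. A picture is of the moment at which its call begins: read the wrist's pose just before it. calibration takes no time and is no camera call; for the wrist camera it gives the pose at the moment of the call.
- r.hand_in(): hands the job in, once; it reports no verdict.
Trained networks look in the newest picture that a camera, given by its name, has taken for a name from the list of things; names that differ only in an ending like _2 or _b are one class to them, and where a whole thing is asked for, a point or a joint stands for the part that bears it (a point fixed in the world has none). Each returns a list of dicts, best first, with "score" (0 to 1); they miss things now and then, are a little off and sometimes report something else, mostly with a low value. They report only what shows in the picture. A call takes as long as a camera call.
- nets.look_for(name, camera): "location" ([x, y, z] in m, in world coordinates, good to about 4 mm: the middle of the surface that is visible of it).
- nets.silhouettes(name, camera): "mask" (400x640 bool, what is visible of it).
The state is a dict: "clock": time; "joints": joint angles; "qvel": joint speeds; "tau": joint torques, N m; "tcp_pos": TCP position; "orientation": TCP orientation; "contact_force": force on the tool from outside, world axes, zero at the start; "moment": the same for the moment, N m; "grip_width": finger opening in m.
Only numpy, scipy, OpenCV 4.12 (cv2) and the standard library are available. Lean on these libraries where they do the work, as an engineer would, in place of code of your own. Each camera call takes 0.05 s, during which the arm holds its last target. There are 200 camera calls.

## Working session

There is one attempt and no reset: what is moved stays moved. The work goes in short steps, Python scripts to look and compute and a shell command to move; the robot and the scene stay as the last step left them, time stands still between calls to the robot, and variables do not carry over. Pictures are saved under pics/ and viewed, about 8 in all and at most 12, crops included, and the job is handed in when it is done.

```bash
mkdir -p pics; ls; python3 - <<'E'
from bench import r, viewer, nets
import cv2,numpy as np
o=r.get_obs();print({k:np.round(v,3) for k,v in o.items()})
for c in ("scene","top"):
    p,d=viewer.grab_frame(c);cv2.imwrite(f"pics/{c}1.png",p[:,:,::-1])
    k=viewer.calibration(c);print(c,np.round(k["mtx"],1).tolist(),np.round(k["world_to_cam"],3).tolist(), [x for x in k])
    for n in ("vice","pin","watch","jaw","screwdriver","loupe"):
        print(n,[(np.round(x["location"],4).tolist(),round(x["score"],2)) for x in nets.look_for(n,c)][:3])
E
```

```text
pics
{'clock': np.float64(0.0), 'joints': array([-1.262,  0.478,  0.022,  1.556, -0.011,  1.109, -0.083]), 'qvel': array([ 0.   , -0.001, -0.001,  0.001, -0.   ,  0.001, -0.001]), 'tau': array([-0.0000e+00, -5.9645e+01,  1.6070e+00, -2.8121e+01,  1.2000e-02,
        9.0000e-03,  0.0000e+00]), 'tcp_pos': array([0.273, 0.617, 0.23 ]), 'orientation': array([ 0.326,  1.546, -0.328]), 'contact_force': array([-0.205, -0.299, -0.413]), 'moment': array([-0.038, -0.051, -0.014]), 'grip_width': np.float64(0.086)}
scene [[391.1, 0.0, 314.1], [0.0, 391.1, 200.4], [0.0, 0.0, 1.0]] [[-0.548, 0.837, 0.007, 0.301], [-0.604, -0.401, 0.689, 0.305], [0.579, 0.373, 0.725, -1.245], [0.0, 0.0, 0.0, 1.0]] ['mtx', 'world_to_cam']
vice [([0.5426, -0.0044, 0.0265], 0.69)]
pin [([0.5245, 0.0307, 0.0404], 0.63)]
watch [([0.5015, -0.0646, 0.0345], 0.66)]
jaw [([0.5296, -0.0122, 0.0332], 0.65), ([0.4767, -0.3272, 0.0093], 0.56)]
screwdriver [([0.4392, 0.0145, 0.0114], 0.6), ([0.5239, 0.0297, 0.0371], 0.29)]
loupe []
top [[507.8, 0.0, 320.9], [0.0, 507.8, 201.0], [0.0, 0.0, 1.0]] [[-0.069, -0.998, -0.006, 0.039], [0.971, -0.069, 0.229, -0.597], [-0.228, 0.01, 0.974, -1.246], [0.0, 0.0, 0.0, 1.0]] ['mtx', 'world_to_cam']
vice [([0.5189, -0.0219, 0.0269], 0.81)]
pin [([0.5157, 0.02, 0.0185], 0.61)]
watch [([0.5004, -0.0642, 0.0365], 0.66)]
jaw [([0.5217, -0.0099, 0.0347], 0.51)]
screwdriver [([0.437, 0.0006, 0.0097], 0.57)]
loupe [([0.6679, -0.3162, 0.0087], 0.67)]
```

```bash
python3 - <<'E'
import cv2
for c,(x0,x1,y0,y1) in {"top":(200,520,110,310),"scene":(180,500,100,300)}.items():
    cv2.imwrite(f"pics/{c}1c.png",cv2.resize(cv2.imread(f"pics/{c}1.png")[y0:y1,x0:x1],None,fx=2.5,fy=2.5,interpolation=cv2.INTER_CUBIC))
E
```

```text
(no output)
```

View pics/top1c.png

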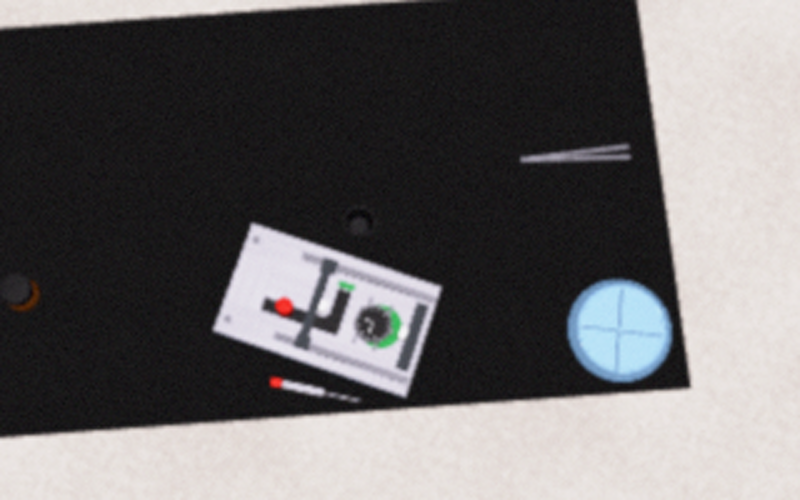

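View pics/scene1.png

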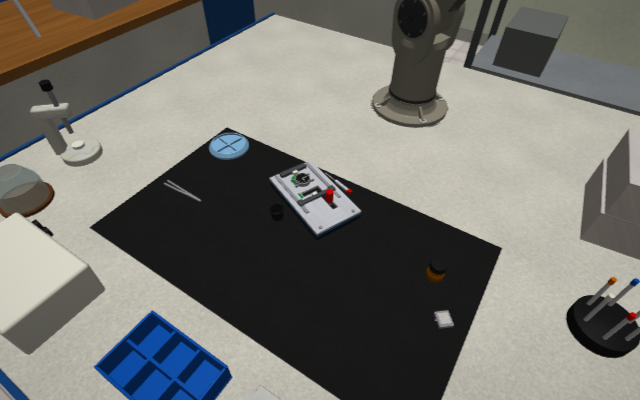

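The top crop shows the vice, with its corners at about (250,223), (441,287), (407,397) and (213,331). The red pin is at (284,306) and the watch at (375,325). The screwdriver lies below the vice and the loupe above it. Next I fit the vice rectangle in world coordinates.

```bash
cat > h.py <<'E'
from bench import r, viewer, nets
import cv2,numpy as np
def rays(c,uv,k=None):
    k=k or viewer.calibration(c);uv=np.asarray(uv,float).reshape(-1,2);M=k["mtx"]
    x=(uv-[M[0,2],M[1,2]])/[M[0,0],M[1,1]]
    if c=="wrist":
        t=np.linalg.norm(x,axis=1,keepdims=True)+1e-9; d=np.c_[x/t*np.sin(t),np.cos(t)]
    else: d=np.c_[x,np.ones(len(x))]
    T=k["world_to_cam"];R=T[:3,:3]
    return -R.T@T[:3,3],(d*[1,-1,-1])@R
def onplane(c,uv,z,k=None):
    o,d=rays(c,uv,k);return o+d*((z-o[2])/d[:,2:])
def big(m):
    n,l,s,ce=cv2.connectedComponentsWithStats(m.astype(np.uint8));
    return l==1+np.argmax(s[1:,4])
def measure(c,k=None,p=None,name=""):
    if p is None: k=viewer.calibration(c);p,_=viewer.grab_frame(c)
    if name: cv2.imwrite(name,p[:,:,::-1])
    sil=nets.silhouettes("vice",c)
    if sil:
        m=cv2.dilate(sil[0]["mask"].astype(np.uint8),np.ones((9,9)))
        hs=cv2.cvtColor(p,cv2.COLOR_RGB2HSV)
        g=big((m>0)&(hs[...,2]>120)&(hs[...,1]<50))
        v,u=np.nonzero(g);w=onplane(c,np.c_[u,v],.026,k)
        print(c,"vice",cv2.minAreaRect((w[:,:2]*1000).astype(np.float32)))
    hs=cv2.cvtColor(p,cv2.COLOR_RGB2HSV)
    s=nets.silhouettes("pin",c)
    for q in s[:1]:
        m=q["mask"];v,u=np.nonzero(m);print(c,"pin",round(q["score"],2),m.sum(),"px",u.mean().round(1),v.mean().round(1),"at z=.044",onplane(c,[u.mean(),v.mean()],.044,k).round(4))
    return p
E
python3 - <<'E'
from h import *
measure("top");measure("scene")
E
```

```text
top vice ((520.1080322265625, -23.064598083496094), (214.60780334472656, 124.38092041015625), 66.843994140625)
top pin 0.49 63 px 313.9 233.1 at z=.044 [[0.5199 0.0204 0.044 ]]
scene vice ((510.55462646484375, -26.381271362304688), (229.12144470214844, 139.2460174560547), 66.7433090209961)
scene pin 0.72 140 px 329.5 197.7 at z=.044 [[0.5272 0.0271 0.044 ]]
```

```bash
cat >> h.py <<'E'
from scipy.spatial.transform import Rotation as Ro
VX=np.array([-.393,-.919,0]);VX/=np.linalg.norm(VX);VY=np.array([-VX[1],VX[0],0]);VO=np.array([.5256,-.0102,.002])
def tov(p): d=np.asarray(p)-VO;return np.array([d@VX,d@VY,d[2]])*1000
def tow(v): v=np.asarray(v)/1000;return VO+v[0]*VX+v[1]*VY+[0,0,v[2]]
def plan(v):
    "shift in tool axes (mm) to bring the TCP to vice coords v (mm), and tool state"
    o=r.get_obs();R=Ro.from_rotvec(o["orientation"]).as_matrix()
    print("t",round(float(o["clock"]),2),"tcp in vice mm",tov(o["tcp_pos"]).round(1),"grip",round(float(o["grip_width"])*1000,1),"F in vice",np.round([o["contact_force"]@VX,o["contact_force"]@VY,o["contact_force"][2]],1))
    V=np.c_[VX,VY,[0,0,1]]; print("tool axes in vice (cols x,y,z)\n",(V.T@R).round(3))
    a=np.arctan2(R[:,1]@VX,R[:,1]@VY);print("tool y off vice y (deg)",np.degrees(a).round(2))
    print("shift tool mm",(R.T@(tow(v)-o["tcp_pos"])*1000).round(1))
E
python3 - <<'E'
from h import *
plan([-90,-17,170])
E
```

```text
t 1.0 tcp in vice mm [-477.7 -478.7  229.3] grip 85.6 F in vice [ 0.2 -0.8  0.3]
tool axes in vice (cols x,y,z)
 [[-0.    -1.     0.013]
 [ 0.     0.013  1.   ]
 [-1.     0.     0.   ]]
tool y off vice y (deg) -89.27
shift tool mm [  59.3 -381.8  466.6]
```

```bash
python3 -m pendant '[0,4,-27,33,-0.013,0,4,-27,33,0,0,4,-27,33,0,0,4,-27,33,0,0,4,-27,33,0,0,4,-27,33,0,0,4,-27,33,0,0,4,-27,33,0,0,4,-27,33,0,0,4,-27,33,0,0,4,-27,33,0,0,4,-27,33,0,0,4,-27,33,0,0,4,-27,33,0,0,0,0,0,0,0,0,0,0,0]' 20
python3 - <<'E'
from h import *
plan([-62,-17,36])
k=viewer.calibration("wrist");p=measure("wrist",name="pics/w1.png")
print(k["mtx"].round(1).tolist())
print([(tov(x["location"]).round(1),round(x["score"],2)) for n in("pin","watch") for x in nets.look_for(n,"wrist")])
E
```

```text
clock: 3.0
tcp_pos: [0.5489, 0.0884, 0.1753]
orientation: [0.317, 1.548, -0.316]
contact_force: [-0.4, 0.5, -0.0]
grip_width: 0.0
t 3.0 tcp in vice mm [-99.8 -17.3 173.3] grip 0.0 F in vice [-0.3 -0.5 -0. ]
tool axes in vice (cols x,y,z)
 [[-0. -1. -0.]
 [-0. -0.  1.]
 [-1.  0. -0.]]
tool y off vice y (deg) -90.02
shift tool mm [137.3 -37.8   0.3]
wrist vice ((517.8148193359375, -22.655677795410156), (213.60336303710938, 123.80497741699219), 66.8701171875)
wrist pin 0.85 851 px 248.5 188.1 at z=.044 [[0.5182 0.0268 0.044 ]]
[[309.7, 0.0, 322.2], [0.0, 309.7, 200.9], [0.0, 0.0, 1.0]]
[(array([-31.4, -21.2,  33.8]), 0.93), (array([61.8, -4.7, 33.3]), 0.95)]
```

View pics/w1.png

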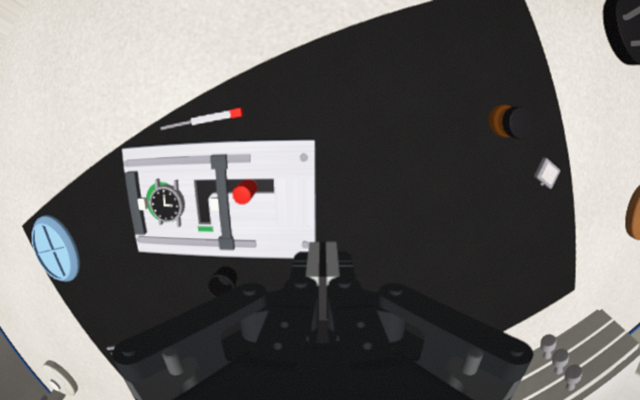

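The wrist picture shows the pin at (245,190), the jaw bar at about (222,200), the watch at (163,202) and the green mark at (205,229). The finger tips are right behind the pin, and the area they will come down into is clear.

```bash
sed -i 's/VO=np.array(\[.5256,-.0102,.002\])/VO=np.array([.5245,-.0100,.002])/' h.py
python3 -m pendant '[0,0,-16,-0.5,0,0,0,-16,-0.5,0,0,40,0,0,0,0,40,0,0,0,0,30,0,0,0,0,20,0,0,0,0,7,0,0,0,0,0,0,0,0,0,0,0,0,0]'
python3 - <<'E'
from h import *
plan([-52,-17,36]);measure("wrist",name="pics/w2.png")
p=cv2.imread("pics/w2.png");cv2.imwrite("pics/w2c.png",cv2.resize(p[90:320,90:410],None,fx=2.4,fy=2.4))
E
```

```text
clock: 4.38
tcp_pos: [0.5362, 0.0586, 0.0393]
orientation: [0.317, 1.546, -0.316]
contact_force: [-0.3, -0.4, -0.8]
grip_width: -0.0003
t 4.38 tcp in vice mm [-67.7 -16.2  37.3] grip -0.3 F in vice [ 0.5 -0.2 -0.8]
tool axes in vice (cols x,y,z)
 [[-0.001 -1.     0.   ]
 [ 0.001  0.     1.   ]
 [-1.     0.001  0.001]]
tool y off vice y (deg) -90.0
shift tool mm [  1.2 -15.7  -0.8]
wrist vice ((517.8933715820312, -22.620040893554688), (213.21444702148438, 123.46363830566406), 66.77313995361328)
wrist pin 0.67 2786 px 248.3 252.9 at z=.044 [[0.5168 0.0263 0.044 ]]
```

View pics/w2c.png

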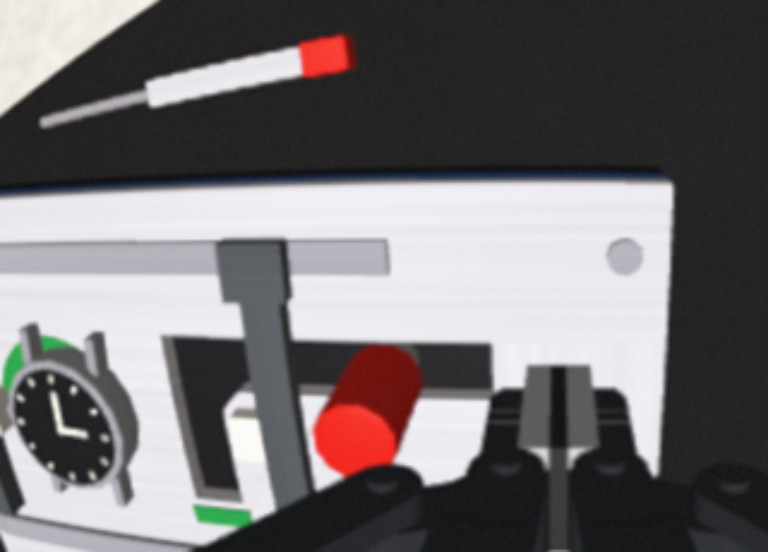

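```bash
python3 -m pendant '[0,1,-5,-1,0,0,0,-5,0,0,0,0,-4,0,0,0,0,-4,0,0,0,0,-5,0,0,0,0,-5,0,0,0,0,-5,0,0,0,0,-5,0,0,0,0,-5,0,0,0,0,-5,0,0,0,0,-5,0,0,0,0,-3,0,0,0,0,0,0,0]'
python3 - <<'E'
from h import *
plan([1.5,-17,36]);measure("wrist",name="pics/w3.png")
p=cv2.imread("pics/w3.png");cv2.imwrite("pics/w3c.png",cv2.resize(p[90:320,90:410],None,fx=2.4,fy=2.4))
E
```

```text
clock: 6.15
tcp_pos: [0.5122, 0.007, 0.0371]
orientation: [0.317, 1.548, -0.318]
contact_force: [-0.0, 0.4, 0.4]
grip_width: -0.0003
t 6.15 tcp in vice mm [-10.8 -18.   35.1] grip -0.3 F in vice [-0.3 -0.2  0.4]
tool axes in vice (cols x,y,z)
 [[ 0.001 -1.     0.   ]
 [-0.001  0.     1.   ]
 [-1.    -0.001 -0.001]]
tool y off vice y (deg) -89.97
shift tool mm [ -0.9 -12.3   1. ]
wrist vice ((514.2431640625, -20.89635467529297), (212.97061157226562, 115.73087310791016), 66.90731811523438)
wrist pin 0.8 2128 px 281.8 258.6 at z=.044 [[ 0.5011 -0.0101  0.044 ]]
```

View pics/w3c.png

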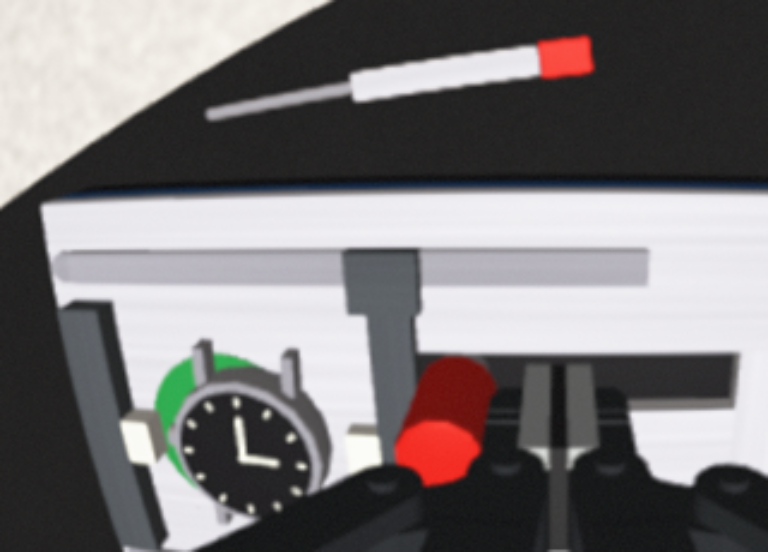

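The pin touches the finger's back and the knob is driving the jaw. The next push is slow.

```bash
python3 -m pendant '[0,0,-3,0,0,0,0,-3,0,0,0,0,-2,0,0,0,0,-1.5,0,0,0,0,0,0,0]'
python3 - <<'E'
from h import *
plan([1.5,-17,36]);measure("wrist")
E
```

```text
clock: 6.92
tcp_pos: [0.5091, -0.001, 0.0374]
orientation: [0.317, 1.547, -0.317]
contact_force: [1.6, 3.2, 1.2]
grip_width: -0.0002
t 6.92 tcp in vice mm [ -2.2 -17.7  35.4] grip -0.2 F in vice [-3.6  0.2  1.2]
tool axes in vice (cols x,y,z)
 [[-0. -1. -0.]
 [ 0. -0.  1.]
 [-1.  0.  0.]]
tool y off vice y (deg) -90.01
shift tool mm [-0.6 -3.7  0.7]
wrist vice ((508.4486389160156, -18.436561584472656), (212.8975372314453, 102.70563507080078), 66.8226547241211)
wrist pin 0.62 1958 px 282.2 258.6 at z=.044 [[ 0.4982 -0.018   0.044 ]]
```

```bash
python3 -m pendant '[0,0,-1,0,0,0,0,0,0,0]'; python3 -m pendant '[0,0,-1,0,0,0,0,0,0,0]'
python3 - <<'E'
from h import *
plan([1.5,-17,36]);measure("wrist",name="pics/w4.png")
p=cv2.imread("pics/w4.png");cv2.imwrite("pics/w4c.png",cv2.resize(p[90:320,90:410],None,fx=2.4,fy=2.4))
E
```

```text
clock: 7.32
tcp_pos: [0.5085, -0.0022, 0.0373]
orientation: [0.317, 1.547, -0.317]
contact_force: [2.1, 2.3, 1.1]
grip_width: -0.0003
clock: 7.58
tcp_pos: [0.5081, -0.0031, 0.0373]
orientation: [0.317, 1.548, -0.317]
contact_force: [1.7, 2.6, 2.1]
grip_width: -0.0002
t 7.58 tcp in vice mm [  0.2 -17.8  35.3] grip -0.2 F in vice [-3.   0.6  2.1]
tool axes in vice (cols x,y,z)
 [[ 0. -1.  0.]
 [-0.  0.  1.]
 [-1. -0. -0.]]
tool y off vice y (deg) -90.0
shift tool mm [-0.7 -1.3  0.8]
wrist vice ((507.18890380859375, -17.8458251953125), (212.92352294921875, 100.13276672363281), 66.8788070678711)
wrist pin 0.66 2047 px 282.8 258.6 at z=.044 [[ 0.4973 -0.0198  0.044 ]]
```

View pics/w4c.png

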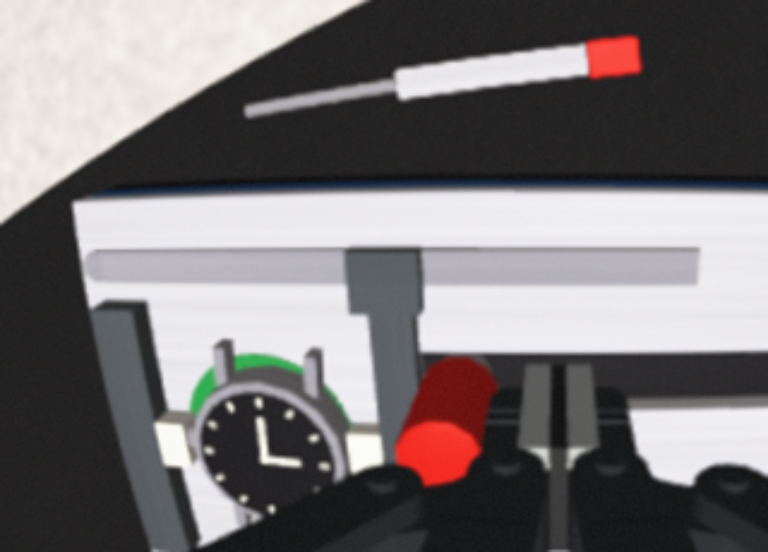

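The jaw nose has just about reached the watch and the push is still about 3 N. I continue in 1 mm steps until the wall resists.

```bash
for i in 1; do python3 -m pendant '[0,0,-1,0,0,0,0,0,0,0]'; done; python3 -m pendant '[0,0,-1,0,0,0,0,0,0,0]'|grep -E "pos|force"
```

```text
clock: 7.98
tcp_pos: [0.5077, -0.0037, 0.0373]
orientation: [0.317, 1.548, -0.317]
contact_force: [1.5, 3.1, 1.8]
grip_width: -0.0001
tcp_pos: [0.5074, -0.0047, 0.0374]
contact_force: [1.7, 3.3, 2.2]
```

```bash
python3 -m pendant '[0,0,-1,0,0,0,0,0,0,0]'|grep -E "pos|force"; python3 -m pendant '[0,0,-1,0,0,0,0,0,0,0]'|grep -E "pos|force"
```

```text
tcp_pos: [0.5069, -0.0057, 0.0373]
contact_force: [1.0, 4.5, 2.2]
tcp_pos: [0.5066, -0.0064, 0.0373]
contact_force: [2.0, 4.3, 2.4]
```

```bash
python3 -m pendant '[0,0,-1,0,0,0,0,0,0,0]'|grep -E "pos|force"; python3 -m pendant '[0,0,-1,0,0,0,0,0,0,0]'|grep -E "pos|force"
python3 - <<'E'
from h import *
plan([1.5,-17,36]);measure("wrist",name="pics/w5.png")
p=cv2.imread("pics/w5.png");cv2.imwrite("pics/w5c.png",cv2.resize(p[90:320,90:410],None,fx=2.4,fy=2.4))
measure("top");print([tov(x["location"]).round(1) for x in nets.look_for("jaw","top")])
E
```

```text
tcp_pos: [0.5066, -0.0067, 0.0375]
contact_force: [3.0, 6.5, 3.6]
tcp_pos: [0.5066, -0.0069, 0.0376]
contact_force: [2.0, 8.0, 4.6]
t 9.22 tcp in vice mm [  4.2 -17.7  35.6] grip -0.1 F in vice [-8.2 -1.3  4.6]
tool axes in vice (cols x,y,z)
 [[-0.002 -1.    -0.002]
 [ 0.001 -0.002  1.   ]
 [-1.     0.002  0.001]]
tool y off vice y (deg) -90.09
shift tool mm [-0.4  2.7  0.7]
wrist vice ((505.7943420410156, -17.19019317626953), (212.84967041015625, 97.18619537353516), 66.91342163085938)
wrist pin 0.77 2048 px 284.3 258.8 at z=.044 [[ 0.4963 -0.0231  0.044 ]]
top vice ((502.07183837890625, -93.771728515625), (59.505821228027344, 31.102081298828125), 6.443944931030273)
[array([76.6, 26.2, 27.3])]
```

The wall stops the pin: TCP stays at 4.2 mm while the force rises to 8 N. That matches the pin at about 26 mm, in the corner. Next I back off and go round to the -y side.

```bash
python3 -m pendant '[0,0,6,0,0,0,-1,14,0,0,0,0,0,-16,0,0,0,0,-16,0,0,0,-14,0,0,0,0,-14,0,0,0,0,-13,0,0,0,0,0,0,0]'
python3 - <<'E'
from h import *
plan([25,-46,36]);measure("wrist",name="pics/w6.png")
p=cv2.imread("pics/w6.png");cv2.imwrite("pics/w6c.png",cv2.resize(p[90:320,90:410],None,fx=2.4,fy=2.4))
E
```

```text
clock: 10.58
tcp_pos: [0.4677, -0.017, 0.0383]
orientation: [0.319, 1.547, -0.32]
contact_force: [-0.9, -0.0, 1.0]
grip_width: -0.0001
t 10.57 tcp in vice mm [ 28.8 -49.5  36.3] grip -0.1 F in vice [ 0.4 -0.8  1. ]
tool axes in vice (cols x,y,z)
 [[ 0.001 -1.     0.003]
 [-0.     0.003  1.   ]
 [-1.    -0.001 -0.   ]]
tool y off vice y (deg) -89.83
shift tool mm [0.3 3.8 3.5]
wrist vice ((496.92938232421875, -13.46807861328125), (213.21258544921875, 79.5927505493164), 66.29022216796875)
wrist pin 0.72 302 px 336.6 318.6 at z=.044 [[ 0.5029 -0.0236  0.044 ]]
```

View pics/w6.png

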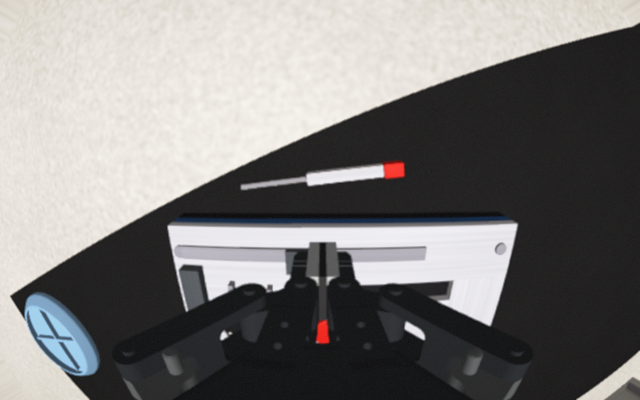

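The red knob shows through the finger gap at (323,332), so the tool is lined up behind it on the -y side. Now I push +y.

```bash
python3 -m pendant '[0,0,3,4,0,0,0,0,4,0,0,0,0,3,0,0,0,0,3,0,0,0,0,3,0,0,0,0,3,0,0,0,0,0,0]'
python3 - <<'E'
from h import *
plan([25,-5,36]);measure("scene")
E
```

```text
clock: 11.6
tcp_pos: [0.4881, -0.0204, 0.0383]
orientation: [0.317, 1.547, -0.317]
contact_force: [-0.3, 0.8, 1.0]
grip_width: 0.0001
t 11.6 tcp in vice mm [ 23.9 -29.4  36.3] grip 0.1 F in vice [-0.6 -0.6  1. ]
tool axes in vice (cols x,y,z)
 [[-0.    -1.    -0.   ]
 [ 0.001 -0.     1.   ]
 [-1.     0.     0.001]]
tool y off vice y (deg) -90.0
shift tool mm [ 0.3 -1.1 24.4]
scene vice ((522.1729125976562, -21.240966796875), (213.10198974609375, 121.82569885253906), 66.7965316772461)
scene pin 0.76 177 px 315.5 188.3 at z=.044 [[ 0.5193 -0.0164  0.044 ]]
```

```bash
python3 - <<'E'
from h import *
p,_=viewer.grab_frame("scene");q,_=viewer.grab_frame("top")
a=cv2.resize(p[140:240,250:380],None,fx=6,fy=5.5,interpolation=cv2.INTER_CUBIC)[:550];cv2.imwrite("pics/s7.png",a[:,:,::-1])
b=cv2.resize(q[190:280,270:390],None,fx=6,fy=6,interpolation=cv2.INTER_CUBIC);cv2.imwrite("pics/t7.png",b[:,:,::-1])
hs=cv2.cvtColor(p,cv2.COLOR_RGB2HSV);m=((hs[...,0]<8)|(hs[...,0]>172))&(hs[...,1]>150)&(hs[...,2]>60);v,u=np.nonzero(m[140:240,250:380]);print(len(u),u.mean()+250,v.mean()+140,u.min()+250,u.max()+250,v.min()+140,v.max()+140)
E
```

```text
113 321.2300884955752 184.8849557522124 310 352 177 193
```

View pics/s7.png

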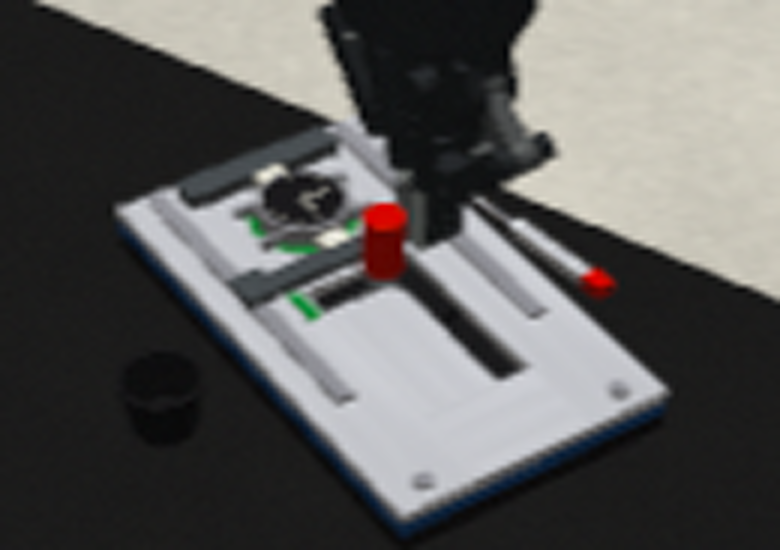

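The pin stands at the start of the short leg with the finger behind it. The jaw is closed on the watch, and the green mark is at (305,305) past the slot's end.

```bash
python3 -m pendant '[0,0,0,3,0,0,0,0,3,0,0,0,0,3,0,0,0,0,3,0,0,0,0,3,0,0,0,0,3,0,0,0,0,2,0,0,0,0,0,0]'
python3 -m pendant '[0,0,0,2,0,0,0,0,0,0]'|grep -E "pos|force"
python3 - <<'E'
from h import *
plan([25,-3,36])
E
```

```text
clock: 12.85
tcp_pos: [0.5065, -0.0282, 0.0383]
orientation: [0.317, 1.547, -0.317]
contact_force: [-0.1, 0.2, 0.9]
grip_width: -0.0
tcp_pos: [0.508, -0.0289, 0.0383]
contact_force: [0.2, -0.6, 2.0]
t 13.1 tcp in vice mm [23.8 -7.7 36.3] grip -0.3 F in vice [0.4 0.4 2. ]
tool axes in vice (cols x,y,z)
 [[-0. -1. -0.]
 [ 0. -0.  1.]
 [-1.  0.  0.]]
tool y off vice y (deg) -90.02
shift tool mm [ 0.3 -1.2  4.7]
```

```bash
python3 -m pendant '[0,0,0,2,0]'|grep -E "pos|force";python3 -m pendant '[0,0,0,2,0]'|grep -E "pos|force"; python3 - <<'E'
from h import *
p,_=viewer.grab_frame("scene")
a=cv2.resize(p[140:240,250:380],None,fx=6,fy=5.5,interpolation=cv2.INTER_CUBIC)[:550];cv2.imwrite("pics/s8.png",a[:,:,::-1])
E
```

```text
tcp_pos: [0.5095, -0.0295, 0.0383]
contact_force: [-0.9, 0.7, 0.8]
tcp_pos: [0.5117, -0.0305, 0.0383]
contact_force: [-0.9, 0.3, -0.0]
```

View pics/s8.png

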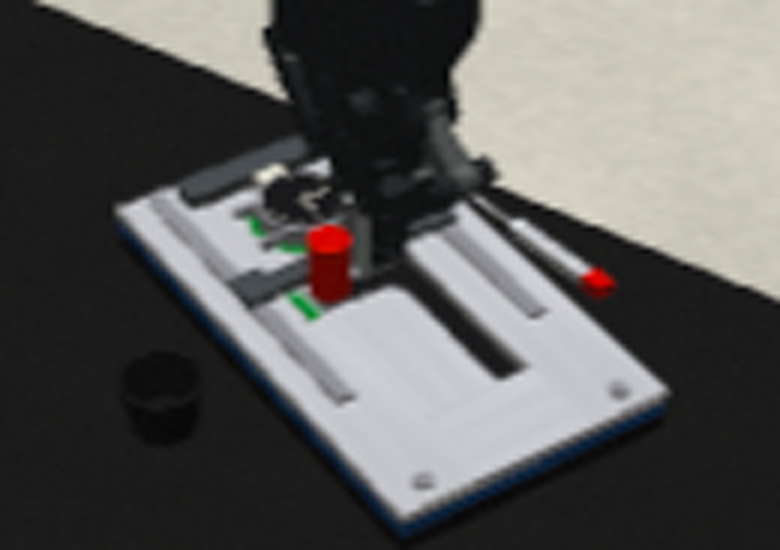

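The pin now stands close to the green strip. I continue in 1 mm steps until the end wall pushes back.

```bash
python3 -m pendant '[0,0,0,1,0,0,0,0,0,0]'|grep -E "pos|force";python3 -m pendant '[0,0,0,1,0,0,0,0,0,0]'|grep -E "pos|force"; python3 - <<'E'
from h import *
plan([25,-3,36])
E
```

```text
tcp_pos: [0.5126, -0.0309, 0.0383]
contact_force: [-1.5, 1.0, 0.8]
tcp_pos: [0.5135, -0.0312, 0.0383]
contact_force: [-1.4, 0.9, 0.8]
t 13.9 tcp in vice mm [23.9 -1.8 36.3] grip -0.2 F in vice [-0.3 -1.6  0.8]
tool axes in vice (cols x,y,z)
 [[-0. -1. -0.]
 [-0. -0.  1.]
 [-1.  0. -0.]]
tool y off vice y (deg) -90.01
shift tool mm [ 0.3 -1.1 -1.2]
```

```bash
python3 -m pendant '[0,0,0,1,0,0,0,0,0,0]'|grep -E "pos|force";python3 -m pendant '[0,0,0,1,0,0,0,0,0,0]'|grep -E "pos|force"
```

```text
tcp_pos: [0.5136, -0.0313, 0.0382]
contact_force: [-5.6, 0.8, 3.6]
tcp_pos: [0.5137, -0.0315, 0.0381]
contact_force: [-6.5, 1.7, 5.9]
```

The end wall is reached: the TCP stalls and the force jumps to about 6–7 N. I back off, lift clear and check.

```bash
python3 -m pendant '[0,0,0,-5,0,0,0,0,-12,0,0,0,0,-15,0,0,-20,0,-10,0,0,-50,0,0,0,0,-50,0,-20,0,0,-20,20,-40,0,0,0,40,-40,0,0,0,0,0,0]'
python3 - <<'E'
from h import *
plan([25,-3,36])
p,_=viewer.grab_frame("top");pin=nets.silhouettes("pin","top")
if pin:
    v,u=np.nonzero(pin[0]["mask"]);print("pin",tov(onplane("top",[u.mean(),v.mean()],.05)[0]).round(1))
for n in("watch","jaw","screwdriver","loupe"): print(n,[(tov(x["location"]).round(1),x["location"].__class__ and np.round(x["location"],3)) for x in nets.look_for(n,"top")[:1]])
a=cv2.resize(p[180:280,270:390],None,fx=6,fy=6,interpolation=cv2.INTER_CUBIC);cv2.imwrite("pics/t9.png",a[:,:,::-1])
E
```

```text
clock: 15.52
tcp_pos: [0.4063, 0.0824, 0.1785]
orientation: [0.312, 1.548, -0.31]
contact_force: [0.2, -0.4, -0.2]
grip_width: 0.0004
t 15.53 tcp in vice mm [ -38.5 -145.   176.5] grip 0.4 F in vice [ 0.3  0.3 -0.2]
tool axes in vice (cols x,y,z)
 [[-0.002 -1.    -0.008]
 [-0.    -0.008  1.   ]
 [-1.     0.002 -0.   ]]
tool y off vice y (deg) -90.44
shift tool mm [140.4 -64.8 141.6]
pin [24.3  7.5 48. ]
watch [(array([68.7, -4.5, 35.4]), array([ 0.493, -0.071,  0.037]))]
jaw [(array([42.1, -0.7, 31.2]), array([ 0.507, -0.048,  0.033]))]
screwdriver [(array([ 25.7, -84.8,   7.4]), array([ 0.436, -0.   ,  0.009]))]
loupe [(array([13.2,  4.1, 24.7]), array([ 0.523, -0.024,  0.027]))]
```

View pics/t9.png

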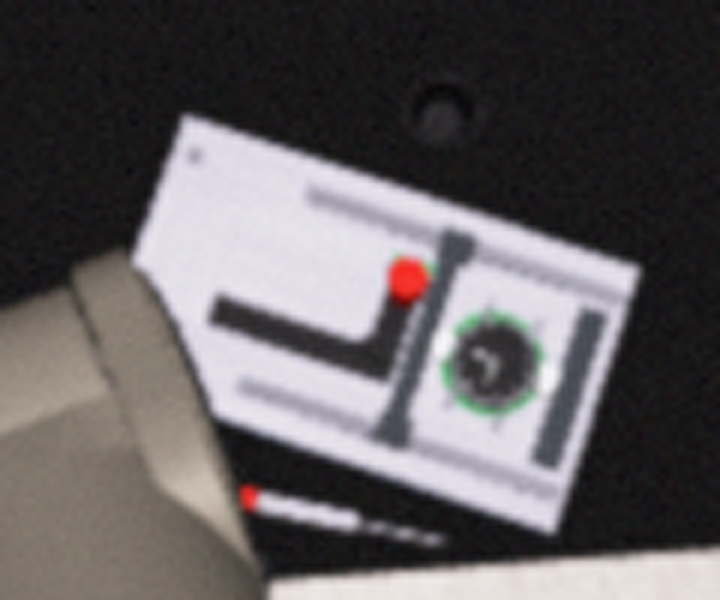

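```bash
python3 - <<'E'
from h import *
for c,roi in (("top",(325,350,215,240)),("scene",(285,330,170,205)),("wrist",None)):
    k=viewer.calibration(c);p,_=viewer.grab_frame(c);hs=cv2.cvtColor(p,cv2.COLOR_RGB2HSV)
    m=((hs[...,0]<8)|(hs[...,0]>172))&(hs[...,1]>150)&(hs[...,2]>(150 if c!="top" else 60))
    if roi: z=np.zeros_like(m);z[roi[2]:roi[3],roi[0]:roi[1]]=1;m&=z
    if roi: m=big(m);v,u=np.nonzero(m);print(c,m.sum(),u.mean(),v.mean(),*[(zz,tov(onplane(c,[u.mean(),v.mean()],zz,k)[0]).round(1)) for zz in (.045,.06)])
    else: print([(tov(x["location"]).round(1),round(x["score"],2),n) for n in("pin","watch","jaw") for x in nets.look_for(n,"wrist")[:1]]);cv2.imwrite("pics/w9.png",p[:,:,::-1])
    for n in("watch",):
        for s in nets.silhouettes(n,c)[:1]:
            v,u=np.nonzero(s["mask"]);print(" watch",tov(onplane(c,[(u.min()+u.max())/2,(v.min()+v.max())/2],.034,k)[0]).round(1))
E
```

```text
top 37 337.3783783783784 226.75675675675674 (0.045, array([26.1, 19.6, 43. ])) (0.06, array([26.6, 16.9, 58. ]))
 watch [71.9  0.4 32. ]
scene 29 303.7931034482759 183.24137931034483 (0.045, array([36.4, 12. , 43. ])) (0.06, array([23.2, 20.3, 58. ]))
 watch [68.2  2.8 32. ]
[(array([ 78.6, -20.3,  27.6]), 0.63, 'watch'), (array([ 42.5, -47.4,  30.7]), 0.64, 'jaw')]
 watch [ 78. -25.  32.]
```

View pics/w9.png

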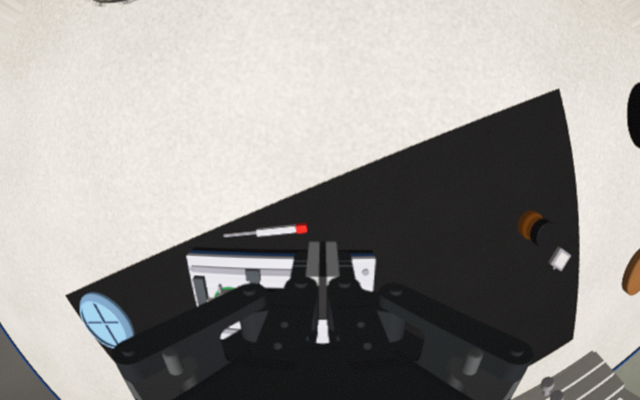

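The pin measures (26.6, 16.9) mm from the top camera and (23.2, 20.3) from the scene camera, against a target of (25, 17). The watch is at about (72, 0). The wrist view is blocked by the fingers and adds nothing on the pin. The arm touches nothing, so I hand in.

```bash
python3 -c "
from bench import r
print(r.hand_in())"
```

```text
the job is handed in; nothing more can be done
None
```

I pushed the pin with the shut fingers along the long leg until the corner wall stopped it, at about 8 N. Then I went round to its other side and pushed it along the short leg to the end wall, at about 6–7 N. I backed off, lifted clear and handed in at about 16 s; no verdict was reported.

**Pin:** In the last check the top camera put it at (26.6, 16.9) mm in the vice's frame and the scene camera at (23.2, 20.3). The locked point is (25, 17), so both are within 6 mm.

**Watch:** The top camera put it at (72, 0) mm. The scene camera gave (68.2, 2.8), just inside the lower limit of 68 mm.

**Jaw:** I did not measure its value exactly. The pictures show it up against the watch, and the pin went to its stop, which should put it at about 40 mm.

**Other things:** The screwdriver measured where it was, and the tray, jar, square watch and loupe look undisturbed. The tweezers were not in the last close-ups.

**Checks that disagreed:**
- The network's pin mask in the top view gave y = 7.5 mm. I took this as a bad mask, because the red blob and the picture both show the pin at the slot's end.
- The network took something on the vice for the loupe, though the loupe is visible in place in the picture.
- The wrist camera's last readings of the watch and jaw were off, because the fingers blocked the view.

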